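Release the drilled plate from the ratchet clamp of an angle jig

ROBOT

A 6-joint arm with a two-finger parallel gripper is mounted at the origin on a cart in front of the work surface, level with it; the furniture and walls round the work are solid. World frame = base frame: x ahead of the robot, y to its left, z up, the work surface at z = 0. Lengths are in mm, angles in rad, forces in N, time in s.
With the tool pointing down it reaches from about 375 to 925 mm from the base axis. Payload 5.7 kg.
Tool frame: the origin (TCP) lies midway between the tips of the shut fingers; the grasp point (between the pads) lies 19 mm behind it (robot.pinch_z is the distance from the TCP to the grasp point, in mm); z points along the fingers, y is the line along which they close (so a half turn about z gives the same grasp; the last joint's range is limited). The gripper opens to 88 mm and grips with 3 to 60 N. Pads are 20 mm wide; open, the fingers measure 115 mm over their backs; the gripper's body (75 mm by 178 mm) begins 61 mm behind the grasp point.
Start: joints at [-1.449, 0.359, 1.51, -0, 1.272, -0.115], TCP at [140.742, -583.227, 222.623] pointing down, gripper open.
Joint ranges: [-2.97, 2.97], [-1.01, 2.36], [0.21, 2.38], [-0.96, 4.11], [0.2, 2.71], [-2.98, 2.98]. Speed limits (rad/s): [2.39, 2.39, 3.14, 3.14, 3.14, 3.14].

INTERFACE

Orientations are given as a rotation vector (axis times angle).
In Python, from rig import robot, vision, workorder, finder gives the robot as it stands.
- The arm moves only by the tool apply_moves, never from a script. Its argument "commands" is a list of rows, each a list of 3 entries, a list of its own where there are three numbers: the closure, from -1 (fully open) to 1 (shut), then the shift along the tool's x, y, z in units of 40 mm (1.0 is 40 mm), then the turn, a rotation vector about the tool's x, y, z in units of 6 degrees (1.0 is 6 degrees). In form: [[hand, [tx, ty, tz], [wx, wy, wz]], ...]. A call has 1 to 20 rows; each row is the pose to reach, as a shift and turn from the pose commanded when the call began, along the tool's axes at that moment; what a row does not reach only later rows make up. A row lasts 1/12 s, in which the tool goes at most 41.7 mm and 7.16 degrees, less where a joint would pass 70% of its speed; a pose out of reach is approached as far as the arm can. A call with a gripper value outside its range is refused whole. The fingers move at their own pace and stop on an object; "newtons" is the grip in N (left out, the last holds). Time passes only in rows, so rows that repeat a pose let the fingers close. It gives the time, the measured TCP pose, the force, the opening and the grip force at its end, in the units of the state.
- robot.read_state(): the state, without advancing time (a new reading comes with each control period).
- vision.camera(name): name is "side" or "top" or "wrist"; returns a dict with "frame" (384x512x3 uint8, blue, green, red), "depth" (384x512 float32, mm along the optical axis (not along the pixel's ray), 0 where there is no reading), "mtx" (3x3 intrinsics, pixels), "R" (3x3) and "t" (3): a world point X has camera coordinates R X + t; the wrist camera has in their place "tool_from_camera" (4x4, takes a point from camera to tool coordinates, whose origin is the TCP and whose axes are the flange's). Camera axes: x right, y down, z forward; pixel columns grow to the right and rows downward; lengths in mm; the calibration is good to about 2 mm. The wrist camera is an equidistant fisheye: a pixel r from the principal point sees the ray r / f radians off the axis. A picture is of the moment at which its call begins: read the wrist's pose just before it.
- workorder.sign_off(): hands the job in; it is judged then, once.
Trained networks look in a picture, given as the dict that the camera call returned (one of the last four; its "shot" number tells which), for a name from the list of things; names that differ only in an ending like _2 or _b are one class to them, and where a whole thing is asked for, a point or a joint stands for the part that bears it (a point fixed in the world has none). Each returns a list of dicts, best first, with "conf" (0 to 1); they miss things now and then, are a little off and sometimes report something else, mostly with a low value. They report only what shows in the picture. A call takes as long as a camera call.
- finder.look_for(picture, thing): "point" ([x, y, z] in mm, in the coordinates of the camera as it stood for that picture, good to about 4 mm: the middle of the surface that is visible of it).
- finder.pinpoint(picture, thing): "point" ([x, y, z] in mm, in the coordinates of the camera as it stood for that picture, good to about 4 mm: a listed point, or the origin of a listed thing).
The state is a dict: "time": time; "joint_pos": joint angles; "qd": joint speeds; "joint_efforts": joint torques, N m; "position": TCP position; "tool_rot": TCP orientation; "contact_force": force on the tool from outside, world axes, zero at the start; "moment": the same for the moment, N m; "gripper_width": opening from 0.0 (shut) to 1.0 (fully open); "grip_force": force on a finger pad.
Only numpy, scipy, OpenCV 4.12 (cv2) and the standard library are available. Lean on these libraries where they do the work, as an engineer would, in place of code of your own. Each camera call takes 0.05 s, during which the arm holds its last target. There are 200 camera calls.

TASK

Take the drilled brass plate out of the ratchet clamp on the angle jig and lay it flat in the cork-lined tray, set down without dropping or banging it. Squeeze the clamp's release bar towards its fixed bar to lift the pawl out of the rack, draw the jaw well back up the slope while you keep squeezing, let go, then lift the plate out; leave the jaw drawn back and do not disturb the abrasive block, oil bottle and loupe.

Things in the scene. Friction and masses are not known exactly. Their poses are not given: they have to be found in the camera images.
- jig: Angle jig fixed to the bench: cast foot 230 x 84 x 12 mm; its webs carry a straight steel rail 36 mm wide that climbs at 35 degrees, free on both sides down to the foot. Origin: on the bench under the foot; x = horizontal direction in which the rail climbs, y = across the rail, z up. The rail's top face begins at [-0.090, 0, 0.048] at the foot of the plate's lower stop (14 mm high, 48 mm wide).
- clamp_grip (a point): Point on the sliding jaw mid-way between its fixed bar and the unsqueezed release bar, 64 mm above the rail's top face. x = up the rail (35 degrees above level; the jaw opens this way), y = across the rail, z = square to the rail. Both are round bars 12 mm thick, 44 mm long along y, axes at this height: fixed bar at x = -16 mm, release bar at x = +16 mm: 44 mm over their outsides.
- pawl (a joint): Lift angle of the pawl (rad): 0 = tooth down in the rack, clear of it above 0.15, 0.28 = stop. Squeezing the release bar 16 mm towards the fixed bar (28 mm then left over the outsides) takes it to the stop with 3.5 N at first, 5.5 N at the end; let go, a spring drops it again. Outside each bar fingers have free room down to 35 mm below the bars' axes. Bar and pawl ride on the jaw.
- jaw (a joint): Place of the sliding jaw along the rail (m): 0 = clamped on the plate, 0.046 = fully drawn back up the rail. With the pawl lifted it takes 6 to 8 N to draw and stays where it is left; with the pawl down the rack (8 mm pitch) stops it from opening. Until it is drawn back, its lip reaches 6 mm over the plate's upper end and a sprung pad presses the plate with about 8 N.
- plate_center (a point): Centre of the loose brass plate, 96 x 48 x 16 mm, 0.4 to 0.6 kg, drilled with six holes. x = along its 96 mm, y = across its 48 mm, z = through its thickness. At the start it lies on the rail, x up the slope, between lower stop and jaw, and overhangs the rail by 6 mm on both sides, so that fingers can straddle its width.
- plate: The same brass plate; origin at the centre of its underside, axes as for plate_center.
- tray_floor (a point): Middle of the cork floor of the fixed wooden tray, on the cork, 9 mm above the bench. Tray outside 180 mm (x) x 160 mm (y), 26 mm tall (z up); walls 6 mm thick stand 17 mm above the cork; inside 168 x 148 mm.
- tray: The same wooden tray; origin at the centre of its underside, axes as for tray_floor.
- abrasive_block: Bystander: dark green rubber abrasive block, 30 x 62 x 16 mm, lying beside the jig's foot. Origin: centre of its underside.
- oil_bottle: Bystander: small oil bottle with screw cap, 29 mm wide, 55 mm tall, standing past the upper end of the jig. Origin: centre of its underside.
- loupe: Bystander: black eye loupe with a red ring, 41 mm wide, 38 mm tall, standing between jig and tray. Origin: centre of its underside.

How it is judged (in metres and radians):
On the way, in this order (a step that is already met when the one before it is completed fails the run):
1. the pawl is lifted clear of the rack (value of joint pawl above 0.15 rad), for 0.05 s.
2. the jaw is drawn back by more than 25 mm, with the plate still lying in the jig (value of joint jaw above 0.025 m and z of plate_center in the frame of jig below 0.1 m and distance of plate_center from where it was at the start of the episode below 0.03 m), for 0.1 s.
3. the plate is lifted out of the jig (distance of plate_center from where it was at the start of the episode above 0.05 m), for 0.05 s.
At the end, for the whole second after the job is handed in: The brass plate lies flat (within 6 degrees, either face up) and at rest on the cork floor inside the tray (its centre within 3 mm of the height of a plate lying on the cork), and the jaw is still drawn back by at least 20 mm (x of plate_center in the frame of tray_floor between -0.075 and 0.075 m and y of plate_center in the frame of tray_floor between -0.065 and 0.065 m and z of plate_center in the frame of tray_floor between 0.005 and 0.011 m and (angle between plate_center's own z axis and vertical below 0.1 rad or angle between plate_center's own z axis and vertical above 3.04 rad) and linear speed of plate below 0.02 m/s and value of joint jaw above 0.02 m); the robot touches nothing.
It fails at once if the plate is dropped or banged into the tray (contact force over 120 N) (contact force between plate and tray above 120 N).
It fails at once if the plate is dropped or banged against the jig (contact force over 120 N) (contact force between plate and jig above 120 N).
It fails at once if the abrasive block is pushed by more than 25 mm or tipped over (distance of abrasive_block from where it was at the start of the episode above 0.025 m or angle between abrasive_block's own z axis and vertical above 0.5 rad).
It fails at once if the oil bottle is pushed by more than 25 mm or tipped over (distance of oil_bottle from where it was at the start of the episode above 0.025 m or angle between oil_bottle's own z axis and vertical above 0.5 rad).
It fails at once if the loupe is pushed by more than 25 mm or tipped over (distance of loupe from where it was at the start of the episode above 0.025 m or angle between loupe's own z axis and vertical above 0.5 rad).
It also fails if it takes over 56 s, if anything falls off the work surface, if the arm or the gripper's body presses on something with over 40 N, if the wrist force passes 120 N, or if a joint passes its speed limit or range.

## Working session

There is one attempt and no reset: what is moved stays moved. The work goes in short steps, Python scripts to look and compute and a tool call to move; the robot and the scene stay as the last step left them, time stands still between calls to the robot, and variables do not carry over. Pictures are saved under pics/ and viewed, at most 10 in all, crops included, and the job is handed in when it is done.

Besides the shell and the picture viewer there is one more tool, called in YAML: its name, and indented under it one key for each argument. apply_moves: Moves the arm, as the interface text tells. Its arguments: {"type":"object","properties":{"commands":{"type":"array","items":{"type":"array"}},"newtons":{"type":"number"}},"required":["commands"]}

```bash
mkdir -p pics
cat > h.py <<'E'
import numpy as np, cv2
from rig import robot, vision, workorder, finder
from scipy.spatial.transform import Rotation as Ro
def world(p,c): return c["R"].T@(np.array(p)-np.array(c["t"]).ravel())
E
python3 - <<'E'
from h import *
np.set_printoptions(precision=1,suppress=True)
print(robot.read_state()["tool_rot"], robot.pinch_z)
for n in ["side","top"]:
    c=vision.camera(n); cv2.imwrite(f"pics/{n}0.png",c["frame"])
    for th in ["jig","clamp_grip","plate_center","tray_floor","abrasive_block","oil_bottle","loupe"]:
        for r in finder.pinpoint(c,th)[:2]: print(n,th,world(r["point"],c),round(r["conf"],2))
print(robot.read_state()["time"])
E
```

```text
[-3.1 -0.4  0. ] 18.700000000000003
side jig [463.2 207.3   0.5] 0.74
side jig [449.7 157.1  83.3] 0.47
side clamp_grip [460.4 204.8 182.6] 0.88
side plate_center [453.2 157.2  82.9] 0.72
side tray_floor [459.2 204.  184.4] 0.66
side tray_floor [ 452.3 -188.9   10.6] 0.61
side abrasive_block [394.4 213.    3.3] 0.74
side oil_bottle [460.1 415.   -0.5] 0.63
side oil_bottle [452.1 156.7  85.7] 0.56
side loupe [408.4 -17.8   4.1] 0.6
top jig [467.2 209.7   1. ] 0.57
top clamp_grip [462.  204.3 178.4] 0.65
top plate_center [453.5 155.2  79. ] 0.72
top tray_floor [ 456.6 -190.5    7.4] 0.88
top abrasive_block [392.5 216.1  -2.4] 0.51
top oil_bottle [468.3 415.2  -1.7] 0.38
top loupe [411.2 -18.6   0.7] 0.57
0.8
```

View both.

View pics/side0.png

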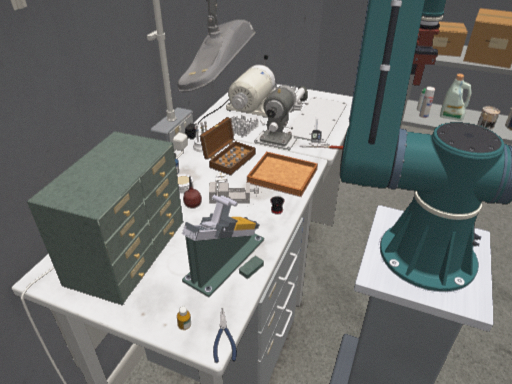

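View pics/top0.png

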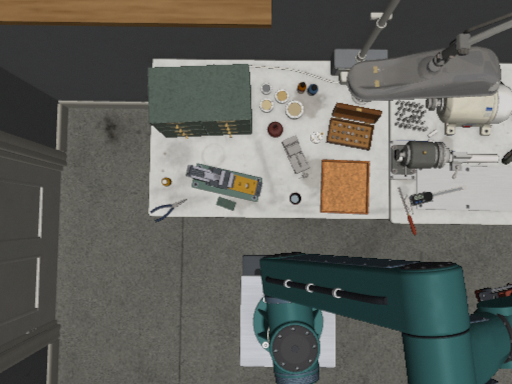

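```bash
cat >> h.py <<'E'
def cloud(c):
    v,u=np.mgrid[0:384,0:512]; d=c["depth"]; K=c["mtx"]
    P=np.stack([(u-K[0,2])*d/K[0,0],(v-K[1,2])*d/K[1,1],d],-1)
    return (P-np.array(c["t"]).ravel())@c["R"]
E
python3 - <<'E'
from h import *
np.set_printoptions(precision=2,suppress=True)
print([a for a in dir(robot) if a[0]!='_'],[a for a in dir(finder) if a[0]!='_'])
for n in ["side","top"]:
    c=vision.camera(n); W=cloud(c); f=c["frame"].astype(int); hsv=cv2.cvtColor(c["frame"],cv2.COLOR_BGR2HSV)
    ok=c["depth"]>0
    box=ok&(W[...,0]>380)&(W[...,0]<540)&(W[...,1]>60)&(W[...,1]<330)
    pl=box&(hsv[...,1]>180)&(hsv[...,0]<28)&(W[...,2]>40)
    P=W[pl]; m=np.median(P,0); u,s,vt=np.linalg.svd(P-P.mean(0)); print(n,"plate",len(P),m,vt[0],vt[2])
    ft=box&(W[...,2]>5)&(W[...,2]<20)&(hsv[...,1]>60)&(hsv[...,2]<110)&(W[...,0]>410)
    if n=='top':
        F=W[ft][:,:2].astype(np.float32); print("foot",len(F),cv2.minAreaRect(F))
    T=ok&(hsv[...,1]>150)&(hsv[...,0]<20)&(abs(W[...,1]+190)<110)&(abs(W[...,0]-457)<110)&(W[...,2]>-5)&(W[...,2]<40)
    print("tray",cv2.minAreaRect(W[T][:,:2].astype(np.float32)))
    cab=ok&(W[...,0]>480)&(W[...,2]>60)&(W[...,1]>60)&(W[...,1]<480)
    cc=W[cab&(W[...,0]>540)]
    if len(cc): print("tall x>540: xmin",np.percentile(cc[:,0],[1,5,50]),"y",np.percentile(cc[:,1],[1,99]),"z",cc[:,2].max())
E
```

```text
['PlanningError', 'pinch_z', 'read_state'] ['look_for', 'pinpoint']
side plate 66 [439.23 142.43  80.81] [-0.12  0.85  0.52] [ 0.15  0.53 -0.83]
tray ((450.3106689453125, -184.80844116210938), (166.22950744628906, 177.6444854736328), 88.41463470458984)
tall x>540: xmin [616.02 618.87 897.05] y [ 68.22 433.95] z 577.2366099890521
top plate 264 [453.58 149.82  86.04] [-0.15 -0.78 -0.61] [-0.11 -0.59  0.8 ]
foot 0 ((0.0, 0.0), (0.0, 0.0), 0.0)
tray ((456.883056640625, -187.1424560546875), (158.82333374023438, 175.38438415527344), 88.39848327636719)
tall x>540: xmin [620.33 627.58 730.64] y [ 68.8  472.72] z 774.7462011591217
```

```bash
cat >> h.py <<'E'
a=np.radians(35)
def jig(yawdeg):
    y=np.radians(yawdeg); h=np.array([np.cos(y),np.sin(y),0])
    c=h*np.cos(a)+np.array([0,0,np.sin(a)]); n=-h*np.sin(a)+np.array([0,0,np.cos(a)])
    return c,np.cross(n,c),n
def rot(yv,zv): # tool y, tool z
    return np.column_stack([np.cross(yv,zv),yv,zv])
def move(p,R,s=None):
    s=s or robot.read_state(); p0=np.array(s["position"]); R0=Ro.from_rotvec(s["tool_rot"]).as_matrix()
    sh=R0.T@(np.array(p)-p0)/40; w=Ro.from_matrix(R0.T@R).as_rotvec(degrees=True)/6
    print("shift",sh.round(3),"turn",w.round(3),"rows",max(np.linalg.norm(sh)*40/41.7,np.linalg.norm(w)*6/7.16).round(1))
E
python3 - <<'E'
from h import *
c,y,n=jig(79.5)
R=rot(-c,-n)
g=np.array([461,204.5,180.5])
print(n,c)
R0=Ro.from_rotvec(robot.read_state()["tool_rot"]).as_matrix()
move([440,-200,350],R0)
move(g-7*c+110*n-19*n,R)
E
```

```text
[-0.104526   -0.56397185  0.81915204] [0.1492786  0.80543527 0.57357644]
shift [ 9.52  -7.559 -3.183] turn [0. 0. 0.] rows 12.1
shift [ 11.812 -15.943  -0.709] turn [5.746 1.225 3.885] rows 19.0
```

apply_moves:
  commands:
    - [-1, [9.5, -7.5, -3.2], [0, 0, 0]]
    - [-1, [9.5, -7.5, -3.2], [0, 0, 0]]
    - [-1, [9.5, -7.5, -3.2], [0, 0, 0]]
    - [-1, [9.5, -7.5, -3.2], [0, 0, 0]]
    - [-1, [9.5, -7.5, -3.2], [0, 0, 0]]
    - [-1, [9.5, -7.5, -3.2], [0, 0, 0]]
    - [-1, [9.5, -7.5, -3.2], [0, 0, 0]]
    - [-1, [9.5, -7.5, -3.2], [0, 0, 0]]
    - [-1, [9.5, -7.5, -3.2], [0, 0, 0]]
    - [-1, [9.5, -7.5, -3.2], [0, 0, 0]]
    - [-1, [9.5, -7.5, -3.2], [0, 0, 0]]
    - [-1, [9.5, -7.5, -3.2], [0, 0, 0]]
    - [-1, [9.5, -7.5, -3.2], [0, 0, 0]]
    - [-1, [9.5, -7.5, -3.2], [0, 0, 0]]

```text
time: 2.07
position: [441.1, -200.9, 351.4]
tool_rot: [3.118, 0.378, 0.002]
contact_force: [-0.0, 0.1, -0.5]
gripper_width: 1.001
grip_force: 0.0
```

Run:
```python
from h import *
s=robot.read_state();print(s["time"],s["position"],s["joint_pos"])
c,y,n=jig(79.5)
move(np.array([461,204.5,180.5])-7*c+91*n,rot(-c,-n))
```

```text
2.0667 [ 441.06866125 -200.94213004  351.37771432] [-5.70156678e-01  8.93268820e-02  1.55191661e+00  4.35872931e-05
  1.49872807e+00  7.59183645e-01]
shift [ 2.308 -8.406  2.502] turn [5.753 1.226 3.932] rows 8.7
```

apply_moves:
  commands:
    - [-1, [2.3, -8.4, 2.5], [5.75, 1.23, 3.93]]
    - [-1, [2.3, -8.4, 2.5], [5.75, 1.23, 3.93]]
    - [-1, [2.3, -8.4, 2.5], [5.75, 1.23, 3.93]]
    - [-1, [2.3, -8.4, 2.5], [5.75, 1.23, 3.93]]
    - [-1, [2.3, -8.4, 2.5], [5.75, 1.23, 3.93]]
    - [-1, [2.3, -8.4, 2.5], [5.75, 1.23, 3.93]]
    - [-1, [2.3, -8.4, 2.5], [5.75, 1.23, 3.93]]
    - [-1, [2.3, -8.4, 2.5], [5.75, 1.23, 3.93]]
    - [-1, [2.3, -8.4, 2.5], [5.75, 1.23, 3.93]]
    - [-1, [2.3, -8.4, 2.5], [5.75, 1.23, 3.93]]
    - [-1, [2.3, -8.4, 2.5], [5.75, 1.23, 3.93]]

```text
time: 2.98
position: [449.1, 145.8, 249.8]
tool_rot: [-2.521, 0.237, -0.071]
contact_force: [0.3, 0.2, -0.3]
gripper_width: 1.0
grip_force: 0.0
```

```bash
cat >> h.py <<'E'
def wpose():
    s=robot.read_state(); T=np.eye(4); T[:3,:3]=Ro.from_rotvec(s["tool_rot"]).as_matrix(); T[:3,3]=s["position"]; return T
def wworld(p,c,T): return (T@np.array(c["tool_from_camera"])@np.r_[p,1])[:3]
def look(things,cams=("wrist",),save=None):
    for nme in cams:
        T=wpose(); c=vision.camera(nme)
        if save: cv2.imwrite(f"pics/{save}_{nme}.png",c["frame"])
        for th in things:
            for r in finder.pinpoint(c,th)[:2]:
                p=wworld(r["point"],c,T) if nme=="wrist" else world(r["point"],c)
                print(nme,th,p.round(1),round(r["conf"],2))
    return c,T
E
python3 - <<'E'
from h import *
s=robot.read_state();print(s["time"],s["position"],np.round(s["joint_pos"],2))
look(["clamp_grip","plate_center","jig"],("wrist","top","side"),"b")
c,y,n=jig(79.5)
move(np.array([461,204.5,180.5])-7*c+91*n,rot(-c,-n))
E
```

```text
2.9833 [449.10080545 145.76742972 249.84835743] [-0.33  0.14  1.94  0.64  1.24  1.15]
wrist clamp_grip [461.9 202.7 181.9] 0.93
wrist plate_center [453.3 158.6  79.1] 0.82
wrist jig [462.1 208.8  -1.3] 0.87
top clamp_grip [463.3 205.6 175.7] 0.67
top plate_center [451.9 155.2  84.9] 0.5
top jig [471.3 212.1   0. ] 0.61
side clamp_grip [461.4 203.4 184.7] 0.74
side plate_center [451.3 154.8  85.2] 0.56
side jig [462.  205.6   1.3] 0.58
shift [-0.01  -0.045  0.023] turn [-0.004 -0.02  -0.043] rows 0.0
```

View pics/b_wrist.png

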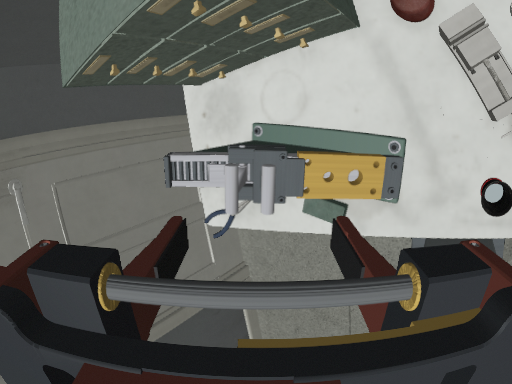

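```bash
cat >> h.py <<'E'
def wcloud(c,T):
    v,u=np.mgrid[0:384,0:512]; K=c["mtx"]; x=(u-K[0,2])/K[0,0]; y=(v-K[1,2])/K[1,1]
    th=np.hypot(x,y); k=np.where(th>1e-6,np.tan(np.minimum(th,1.5))/np.maximum(th,1e-6),1); d=c["depth"]
    P=np.stack([x*k*d,y*k*d,d,np.ones_like(d)],-1)
    return (P@(T@np.array(c["tool_from_camera"])).T)[...,:3]
E
python3 - <<'E'
from h import *
np.set_printoptions(precision=1,suppress=True)
T=wpose(); c=vision.camera("wrist"); W=wcloud(c,T); C,Y,N=jig(79.5)
g=np.array([461.5,204,180.5])
L=(W-g)@np.column_stack([C,Y,N])  # clamp frame
ok=c["depth"]>0
b=ok&(abs(L[...,0])<35)&(abs(L[...,1])<35)&(L[...,2]>-4)&(L[...,2]<20)
P=L[b]; print(len(P))
for sgn in (-1,1):
    Q=P[P[:,0]*sgn>0]; print(len(Q),Q.mean(0),np.percentile(Q,[2,98],axis=0).round(1).tolist(), "slope", np.polyfit(Q[:,1],Q[:,0],1)[0])
hsv=cv2.cvtColor(c["frame"],cv2.COLOR_BGR2HSV)
pl=ok&(hsv[...,1]>150)&(hsv[...,0]<30)&(hsv[...,2]>100)&(W[...,2]>40)&(W[...,2]<130)&(abs(W[...,0]-453)<60)&(abs(W[...,1]-150)<70)
Q=L[pl]; print("plate",len(Q),Q.mean(0),np.percentile(Q,[1,99],axis=0)); u,s,vt=np.linalg.svd(Q-Q.mean(0),full_matrices=False); print(np.round(vt,3))
E
```

```text
1330
640 [-15.8  -1.5   8.1] [[-21.5, -22.0, 2.9], [-10.3, 20.4, 10.5]] slope 0.025202907189157586
690 [15.2 -2.1  7.9] [[9.7, -22.7, 2.9], [21.3, 19.8, 10.5]] slope 0.020831313020759922
plate 131 [-103.7   -1.2  -50. ] [[-141.5  -24.5  -58.3]
 [ -56.4   19.2  -42.9]]
[[-1.   0.  -0. ]
 [-0.  -1.   0.1]
 [ 0.  -0.1 -1. ]]
```

Run:
```python
from h import *
C,Y,N=jig(79.0)
g=np.array([461.5,204,180.5])
move(g-7.5*C-1.3*Y-18*N,rot(-C,-N))
```

```text
shift [ 0.034 -0.021  2.74 ] turn [-0.004  0.029  0.026] rows 2.6
```

apply_moves:
  commands:
    - [-1, [0.03, -0.02, 0.6], [0, 0, 0]]
    - [-1, [0.03, -0.02, 1.2], [0, 0, 0]]
    - [-1, [0.03, -0.02, 1.7], [0, 0, 0]]
    - [-1, [0.03, -0.02, 2.1], [0, 0, 0]]
    - [-1, [0.03, -0.02, 2.5], [0, 0, 0]]
    - [-1, [0.03, -0.02, 2.74], [0, 0, 0]]
    - [-1, [0.03, -0.02, 2.74], [0, 0, 0]]

```text
time: 4.22
position: [462.3, 208.9, 160.1]
tool_rot: [-2.521, 0.237, -0.07]
contact_force: [-0.3, 0.0, -0.4]
gripper_width: 1.003
grip_force: 0.0
```

Run:
```python
from h import *
C,Y,N=jig(79.0)
T=wpose(); g=np.array([461.5,204,180.5]); print((T[:3,3]-g)@np.column_stack([C,Y,N]))
c=vision.camera("wrist"); cv2.imwrite("pics/c.png",c["frame"])
```

```text
[ -7.61574075   0.18170762 -19.5191367 ]
```

View pics/c.png

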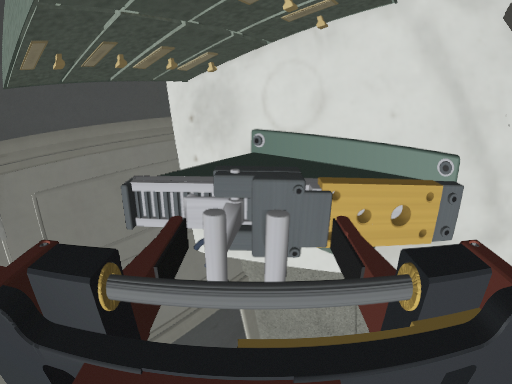

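apply_moves:
  commands:
    - [0.0, [0, 0, 0], [0, 0, 0]]
    - [0.2, [0, 0, 0], [0, 0, 0]]
    - [0.4, [0, 0, 0], [0, 0, 0]]
    - [0.6, [0, 0, 0], [0, 0, 0]]
    - [0.8, [0, 0, 0], [0, 0, 0]]
    - [0.8, [0, 0, 0], [0, 0, 0]]
    - [0.8, [0, 0, 0], [0, 0, 0]]
    - [0.8, [0, 0, 0], [0, 0, 0]]
    - [0.8, [0, 0, 0], [0, 0, 0]]
    - [0.8, [0, 0, 0], [0, 0, 0]]
    - [0.8, [0, 0, 0], [0, 0, 0]]
    - [0.8, [0, 0, 0], [0, 0, 0]]
  newtons: 20

```text
time: 5.27
position: [463.8, 208.0, 162.0]
tool_rot: [-2.52, 0.238, -0.075]
contact_force: [-0.4, -1.3, 5.6]
gripper_width: 0.323
grip_force: 19.8
```

apply_moves:
  commands:
    - [0.8, [0, -0.1, 0], [0, 0, 0]]
    - [0.8, [0, -0.2, 0], [0, 0, 0]]
    - [0.8, [0, -0.3, 0], [0, 0, 0]]
    - [0.8, [0, -0.4, 0], [0, 0, 0]]
    - [0.8, [0, -0.5, 0], [0, 0, 0]]
    - [0.8, [0, -0.6, 0], [0, 0, 0]]
    - [0.8, [0, -0.7, 0], [0, 0, 0]]
    - [0.8, [0, -0.8, 0], [0, 0, 0]]
    - [0.8, [0, -0.9, 0], [0, 0, 0]]
    - [0.8, [0, -1.0, 0], [0, 0, 0]]
    - [0.8, [0, -1.03, 0], [0, 0, 0]]
    - [0.8, [0, -1.03, 0], [0, 0, 0]]
    - [0.8, [0, -1.03, 0], [0, 0, 0]]

```text
time: 6.35
position: [470.5, 239.7, 184.6]
tool_rot: [-2.523, 0.238, -0.077]
contact_force: [0.5, -7.1, 1.4]
gripper_width: 0.327
grip_force: 20.0
```

Run:
```python
from h import *
C,Y,N=jig(79.0)
T=wpose(); g=np.array([461.5,204,180.5]); print((T[:3,3]-g)@np.column_stack([C,Y,N]), robot.read_state()["gripper_width"])
look(["clamp_grip","plate_center"],("wrist",),"d")
```

```text
[ 32.48358071  -2.07056021 -17.69621654] 0.3267038679876975
wrist clamp_grip [469.2 234.6 201.8] 0.72
wrist plate_center [450.9 158.   81.5] 0.95
```

View pics/d_wrist.png

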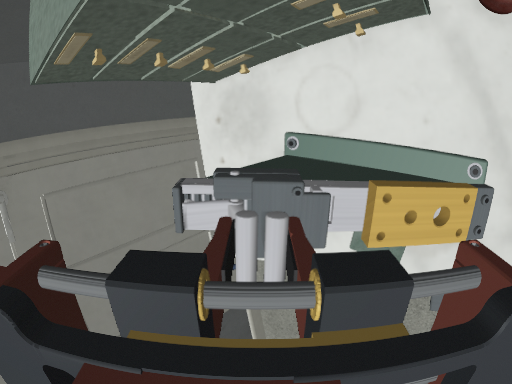

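apply_moves:
  commands:
    - [0.2, [0, 0, 0], [0, 0, 0]]
    - [-0.3, [0, 0, 0], [0, 0, 0]]
    - [-0.8, [0, 0, 0], [0, 0, 0]]
    - [-1, [0, 0, 0], [0, 0, 0]]
    - [-1, [0, 0, 0], [0, 0, 0]]
    - [-1, [0, 0, 0], [0, 0, 0]]
    - [-1, [0, 0, 0], [0, 0, 0]]
    - [-1, [0, 0, -0.3], [0, 0, 0]]
    - [-1, [0, 0, -1], [0, 0, 0]]
    - [-1, [0, 0, -2], [0, 0, 0]]
    - [-1, [0, 0, -2.5], [0, 0, 0]]
    - [-1, [0, 0, -2.5], [0, 0, 0]]

```text
time: 7.5
position: [461.2, 182.9, 270.1]
tool_rot: [-2.521, 0.237, -0.083]
contact_force: [1.3, 0.3, -0.3]
gripper_width: 0.998
grip_force: 0.0
```

Run:
```python
from h import *
np.set_printoptions(precision=2,suppress=True)
print(np.round(robot.read_state()["joint_pos"],2))
c,T=look(["clamp_grip","plate_center"],("wrist","top"),"e")
print(robot.read_state()["time"])
T=wpose(); c=vision.camera("wrist"); print(c["tool_from_camera"])
C,Y,N=jig(79)
p=np.array([452.3,156.8,82])
move(p+110*N,rot(-Y,-N))
```

```text
[-0.24  0.12  1.9   0.65  1.23  1.26]
wrist clamp_grip [468.2 231.3 204.7] 0.95
wrist plate_center [452.5 157.2  79.1] 0.76
top clamp_grip [467.  233.1 200.6] 0.77
top plate_center [454.6 159.4  80.6] 0.6
7.8
[[   0.     -0.96   -0.27   74.72]
 [   1.      0.      0.     -0.94]
 [  -0.     -0.27    0.96 -161.96]
 [   0.      0.      0.      1.  ]]
shift [-0.01  3.23  0.59] turn [ -0.05   0.04 -14.98] rows 12.6
```

apply_moves:
  commands:
    - [-1, [0, 3.23, 0.5], [0, 0, -15]]
    - [-1, [0, 3.23, 0.5], [0, 0, -15]]
    - [-1, [0, 3.23, 0.5], [0, 0, -15]]
    - [-1, [0, 3.23, 0.5], [0, 0, -15]]
    - [-1, [0, 3.23, 0.5], [0, 0, -15]]
    - [-1, [0, 3.23, 0.5], [0, 0, -15]]
    - [-1, [0, 3.23, 0.5], [0, 0, -15]]
    - [-1, [0, 3.23, 0.5], [0, 0, -15]]
    - [-1, [0, 3.23, 0.5], [0, 0, -15]]
    - [-1, [0, 3.23, 0.5], [0, 0, -15]]
    - [-1, [0, 3.23, 0.5], [0, 0, -15]]
    - [-1, [0, 3.23, 0.5], [0, 0, -15]]
    - [-1, [0, 3.23, 0.5], [0, 0, -15]]
    - [-1, [0, 3.23, 0.5], [0, 0, -15]]
    - [-1, [0, 3.23, 0.5], [0, 0, -15]]

```text
time: 9.1
position: [440.9, 92.7, 175.8]
tool_rot: [-2.06, -1.707, -0.649]
contact_force: [0.6, 0.1, 0.0]
gripper_width: 1.005
grip_force: 0.0
```

Run:
```python
from h import *
np.set_printoptions(precision=2,suppress=True)
print(np.round(robot.read_state()["joint_pos"],2))
T=wpose(); c=vision.camera("wrist"); cv2.imwrite("pics/f.png",c["frame"]); W=wcloud(c,T)
for r in finder.pinpoint(c,"plate_center")[:2]: print(wworld(r["point"],c,T),r["conf"])
C,Y,N=jig(79); p=np.array([452.5,157,80.5]); B=np.column_stack([C,Y,N]); L=(W-p)@B
hsv=cv2.cvtColor(c["frame"],cv2.COLOR_BGR2HSV)
m=(c["depth"]>0)&(hsv[...,1]>120)&(hsv[...,0]<30)&(hsv[...,2]>90)&(abs(L)<[65,40,25]).all(-1)
Q=L[m]; print(len(Q),np.median(Q,0),np.percentile(Q,[1,99],axis=0)); print(cv2.minAreaRect(Q[:,:2].astype(np.float32)))
u,s,vt=np.linalg.svd(Q-Q.mean(0),full_matrices=False); print(vt)
```

```text
[-0.46  0.26  2.02  0.65  1.14 -0.64]
[452.56 159.78  77.75] 0.91
4598 [ 4.63  0.08 10.06] [[-46.01 -22.83  -1.13]
 [ 48.71  23.4   11.61]]
((0.5074615478515625, 0.15093994140625), (47.15758514404297, 97.25012969970703), 89.11192321777344)
[[-1.    0.02 -0.01]
 [ 0.02  1.   -0.01]
 [-0.01  0.01  1.  ]]
```

View pics/f.png

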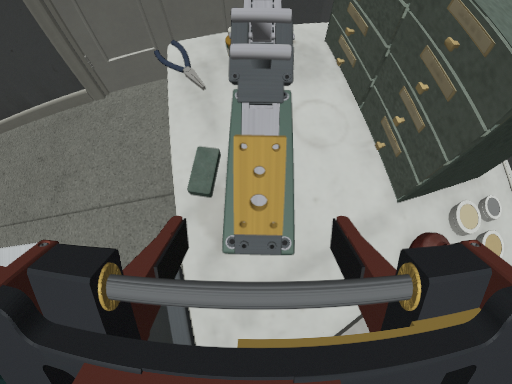

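Run:
```python
from h import *
C,Y,N=jig(79); p=np.array([452.5,157,80.5])
t=p+0.8*C+.1*Y-4*N
C,Y,N=jig(78.3)
move(t,rot(-Y,-N))
```

```text
shift [-0.01  -0.014  2.994] turn [-0.11  -0.007  0.106] rows 2.9
```

apply_moves:
  commands:
    - [-1, [-0.01, -0.01, 0.7], [-0.1, 0, 0.1]]
    - [-1, [-0.01, -0.01, 1.4], [-0.1, 0, 0.1]]
    - [-1, [-0.01, -0.01, 2.0], [-0.1, 0, 0.1]]
    - [-1, [-0.01, -0.01, 2.4], [-0.1, 0, 0.1]]
    - [-1, [-0.01, -0.01, 2.7], [-0.1, 0, 0.1]]
    - [-1, [-0.01, -0.01, 2.9], [-0.1, 0, 0.1]]
    - [-1, [-0.01, -0.01, 2.99], [-0.1, 0, 0.1]]
    - [-1, [-0.01, -0.01, 2.99], [-0.1, 0, 0.1]]
    - [-1, [-0.01, -0.01, 2.99], [-0.1, 0, 0.1]]

```text
time: 9.95
position: [453.8, 159.2, 78.4]
tool_rot: [-2.077, -1.695, -0.657]
contact_force: [0.1, -1.4, -0.5]
gripper_width: 0.998
grip_force: 0.0
```

Run:
```python
from h import *
C,Y,N=jig(79); p=np.array([452.5,157,80.5])
t=p+0.8*C+.1*Y-4*N
C,Y,N=jig(78.3)
move(t,rot(-Y,-N))
c=vision.camera("wrist"); cv2.imwrite("pics/g.png",c["frame"])
```

```text
shift [ 0.001 -0.023  0.023] turn [ 0.003 -0.005  0.02 ] rows 0.0
```

View pics/g.png

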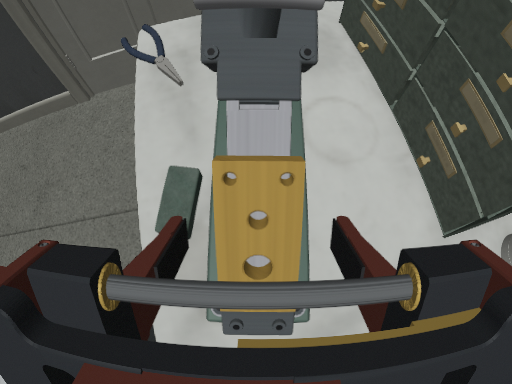

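Fingers (at columns 175 and 345) straddle the plate (212–305) evenly; jaw is clear. Close on it and lift square to the rail.

apply_moves:
  commands:
    - [-0.4, [0, 0, 0], [0, 0, 0]]
    - [-0.2, [0, 0, 0], [0, 0, 0]]
    - [0, [0, 0, 0], [0, 0, 0]]
    - [0.2, [0, 0, 0], [0, 0, 0]]
    - [0.4, [0, 0, 0], [0, 0, 0]]
    - [0.4, [0, 0, 0], [0, 0, 0]]
    - [0.4, [0, 0, 0], [0, 0, 0]]
    - [0.4, [0, 0, 0], [0, 0, 0]]
    - [0.4, [0, 0, 0], [0, 0, 0]]
    - [0.4, [0, 0, 0], [0, 0, 0]]
  newtons: 50

```text
time: 10.83
position: [453.4, 159.3, 78.3]
tool_rot: [-2.077, -1.695, -0.657]
contact_force: [-2.0, -2.9, 3.9]
gripper_width: 0.542
grip_force: 50.0
```

apply_moves:
  commands:
    - [0.4, [0, 0, -0.1], [0, 0, 0]]
    - [0.4, [0, 0, -0.2], [0, 0, 0]]
    - [0.4, [0, 0, -0.4], [0, 0, 0]]
    - [0.4, [0, 0, -0.7], [0, 0, 0]]
    - [0.4, [0, 0, -1.1], [0, 0, 0]]
    - [0.4, [0, 0, -1.6], [0, 0, 0]]
    - [0.4, [0, 0, -2.1], [0, 0, 0]]
    - [0.4, [0, 0, -2.5], [0, 0, 0]]
    - [0.4, [0, 0, -2.5], [0, 0, 0]]
    - [0.4, [0, 0, -2.5], [0, 0, 0]]

```text
time: 11.67
position: [442.5, 101.9, 160.4]
tool_rot: [-2.08, -1.696, -0.658]
contact_force: [-0.1, -0.3, -5.3]
gripper_width: 0.544
grip_force: 50.0
```

Run:
```python
from h import *
c=vision.camera("wrist"); cv2.imwrite("pics/i.png",c["frame"])
s=robot.read_state(); print(s["time"],np.round(s["joint_pos"],2),s["gripper_width"])
C,Y,N=jig(78.3)
h=np.array([C[0],C[1],0])/np.hypot(C[0],C[1])
z=np.array([0,0,-1.]); 
for yw in (90,78.3): 
    h=np.array([np.cos(np.radians(yw)),np.sin(np.radians(yw)),0]); yv=np.cross(z,h); move([456,-189,170],rot(yv,z))
```

```text
11.7167 [-0.44  0.28  2.05  0.68  1.08 -0.65] 0.5429147869435612
shift [-5.651  1.818 -4.255] turn [ 0.611 -5.806 -1.872] rows 7.0
shift [-5.651  1.818 -4.255] turn [ 0.016 -5.828  0.017] rows 7.0
```

View pics/i.png

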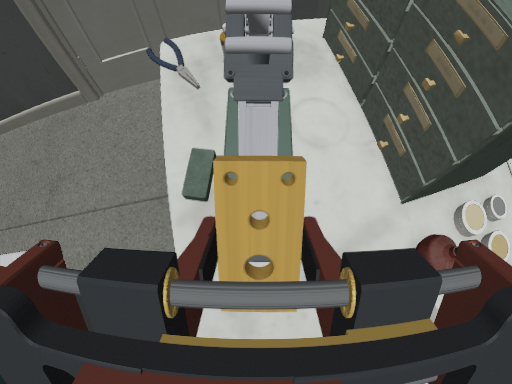

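apply_moves:
  commands:
    - [0.4, [-0.9, 0.3, -0.7], [0.1, -0.9, -0.3]]
    - [0.4, [-1.7, 0.55, -1.3], [0.2, -1.8, -0.6]]
    - [0.4, [-2.5, 0.8, -1.9], [0.3, -2.7, -0.9]]
    - [0.4, [-3.3, 1.06, -2.5], [0.4, -3.6, -1.2]]
    - [0.4, [-4.1, 1.3, -3.1], [0.5, -4.5, -1.5]]
    - [0.4, [-4.9, 1.6, -3.7], [0.55, -5.2, -1.7]]
    - [0.4, [-5.3, 1.7, -4.0], [0.61, -5.8, -1.87]]
    - [0.4, [-5.65, 1.82, -4.25], [0.61, -5.81, -1.87]]
    - [0.4, [-5.65, 1.82, -4.25], [0.61, -5.81, -1.87]]
    - [0.4, [-5.65, 1.82, -4.25], [0.61, -5.81, -1.87]]

```text
time: 12.55
position: [455.6, -187.2, 168.3]
tool_rot: [-2.219, -2.218, -0.001]
contact_force: [-0.8, 1.5, -5.6]
gripper_width: 0.541
grip_force: 50.0
```

Run:
```python
from h import *
np.set_printoptions(precision=2,suppress=True)
look(["tray_floor","plate_center"],("wrist","side"))
T=wpose(); c=vision.camera("wrist"); W=wcloud(c,T)
print(T, robot.read_state()["time"])
hsv=cv2.cvtColor(c["frame"],cv2.COLOR_BGR2HSV); v,u=np.mgrid[0:384,0:512]
L=(W-T[:3,3])@T[:3,:3]
m=(c["depth"]>0)&(hsv[...,1]>120)&(hsv[...,0]<30)&(abs(L)<[60,30,30]).all(-1)
Q=L[m]; print(len(Q),Q.mean(0),np.percentile(Q,[1,99],axis=0)); m2=abs(Q[:,2]-np.median(Q[:,2]))<4; Q=Q[m2]; print("plane z=ax+by+c",np.linalg.lstsq(np.c_[Q[:,:2],np.ones(len(Q))],Q[:,2],rcond=None)[0])
m=(c["depth"]>0)&(abs(W-[456,-189,10])<[70,60,14]).all(-1); print("cork z",m.sum(),np.median(W[m],0))
```

```text
wrist tray_floor [ 456.4 -186.1  171.3] 0.24
wrist plate_center [ 453.9 -184.8  170.1] 0.96
side tray_floor [ 446.4 -188.9    7.8] 0.64
side tray_floor [461.8 204.5   2. ] 0.57
side plate_center [ 456.2 -187.3  177.8] 0.71
side plate_center [ 452.6 -188.7   -0.7] 0.59
[[  -0.      1.     -0.    456.  ]
 [   1.      0.      0.   -187.52]
 [   0.     -0.     -1.    169.42]
 [   0.      0.      0.      1.  ]] 12.9
11069 [ 15.5   -0.09 -13.14] [[-24.64 -27.32 -23.07]
 [ 47.91  27.21  -0.05]]
plane z=ax+by+c [  0.    -0.   -13.77]
cork z 6417 [ 455.87 -156.62    9.53]
```

apply_moves:
  commands:
    - [0.4, [0, 0, 0.3], [0, 0, 0]]
    - [0.4, [0, 0, 0.8], [0, 0, 0]]
    - [0.4, [0, 0, 1.4], [0, 0, 0]]
    - [0.4, [0, 0, 2.0], [0, 0, 0]]
    - [0.4, [0, 0, 2.6], [0, 0, 0]]
    - [0.4, [0, 0, 3.1], [0, 0, 0]]
    - [0.4, [0, 0, 3.45], [0, 0, 0]]
    - [0.4, [0, 0, 3.65], [0, 0, 0]]
    - [0.4, [0, 0, 3.75], [0, 0, 0]]
    - [0.4, [0, 0, 3.82], [0, 0, 0]]
    - [0.4, [0, 0, 3.84], [0, 0, 0]]
    - [0.4, [0, 0, 3.84], [0, 0, 0]]

```text
time: 13.9
position: [456.9, -188.6, 16.7]
tool_rot: [2.221, 2.222, 0.001]
contact_force: [0.1, -0.0, -5.0]
gripper_width: 0.539
grip_force: 50.0
```

apply_moves:
  commands:
    - [0.4, [0, 0, 0.015], [0, 0, 0]]
    - [0.4, [0, 0, 0.03], [0, 0, 0]]
    - [0.4, [0, 0, 0.045], [0, 0, 0]]
    - [0.4, [0, 0, 0.06], [0, 0, 0]]
    - [0.4, [0, 0, 0.06], [0, 0, 0]]

```text
time: 14.32
position: [456.4, -188.3, 13.8]
tool_rot: [-2.221, -2.222, -0.0]
contact_force: [-0.2, -0.3, -5.2]
gripper_width: 0.538
grip_force: 50.0
```

apply_moves:
  commands:
    - [0.4, [0, 0, 0.015], [0, 0, 0]]
    - [0.4, [0, 0, 0.03], [0, 0, 0]]
    - [0.4, [0, 0, 0.045], [0, 0, 0]]
    - [0.4, [0, 0, 0.05], [0, 0, 0]]
    - [0.4, [0, 0, 0.05], [0, 0, 0]]

```text
time: 14.73
position: [456.3, -188.3, 11.7]
tool_rot: [-2.22, -2.221, -0.0]
contact_force: [-1.1, -0.4, -3.8]
gripper_width: 0.544
grip_force: 50.0
```

apply_moves:
  commands:
    - [0.4, [0, 0, 0.01], [0, 0, 0]]
    - [0.4, [0, 0, 0.02], [0, 0, 0]]
    - [0.4, [0, 0, 0.03], [0, 0, 0]]
    - [0.4, [0, 0, 0.03], [0, 0, 0]]

```text
time: 15.07
position: [456.3, -188.3, 11.7]
tool_rot: [-2.22, -2.222, -0.0]
contact_force: [-3.0, 0.6, 11.8]
gripper_width: 0.539
grip_force: 50.0
```

apply_moves:
  commands:
    - [0.4, [0, 0, -0.02], [0, 0, 0]]
    - [0.2, [0, 0, -0.02], [0, 0, 0]]
    - [0.0, [0, 0, -0.02], [0, 0, 0]]
    - [-0.2, [0, 0, -0.02], [0, 0, 0]]
    - [-0.4, [0, 0, -0.02], [0, 0, 0]]
    - [-0.5, [0, 0, -0.02], [0, 0, 0]]
    - [-0.5, [0, 0, -0.02], [0, 0, 0]]
    - [-0.5, [0, 0, -0.4], [0, 0, 0]]
    - [-0.5, [0, 0, -1.2], [0, 0, 0]]
    - [-0.5, [0, 0, -2.2], [0, 0, 0]]
    - [-0.5, [0, 0, -3.2], [0, 0, 0]]
    - [-0.5, [0, 0, -4], [0, 0, 0]]
    - [-0.5, [0, 0, -4], [0, 0, 0]]
    - [-0.5, [0, 0, -4], [0, 0, 0]]

```text
time: 16.23
position: [457.9, -189.3, 172.4]
tool_rot: [2.218, 2.219, 0.002]
contact_force: [0.3, -0.2, 0.5]
gripper_width: 0.753
grip_force: 0.0
```

Run:
```python
from h import *
c,T=look(["plate_center","tray_floor"],("wrist",),"k")
c,T=look(["clamp_grip"],("side","top"),"k")
```

```text
wrist plate_center [ 456.3 -188.6   14.2] 0.82
wrist tray_floor [ 452.5 -186.6    7.3] 0.86
side clamp_grip [463.  230.5 204.1] 0.91
top clamp_grip [469.6 230.5 200.5] 0.89
```

View pics/k_wrist.png

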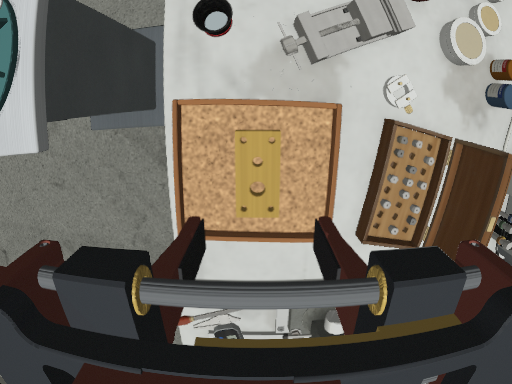

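View pics/k_side.png

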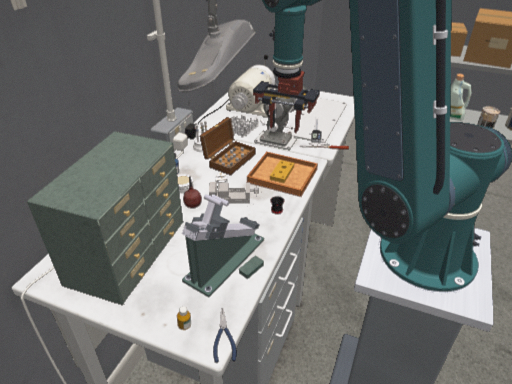

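The wrist picture shows the plate flat in the middle of the cork at about (258,173). In the side picture the block, bottle and loupe are where they were, and the jaw is still drawn back.

```bash
python3 -c "
from rig import workorder
print(workorder.sign_off())"
```

```text
the job is handed in; nothing more can be done
None
```

The brass plate lies flat in the cork-lined tray, the jaw is still drawn back about 35 mm, the abrasive block, oil bottle and loupe look unmoved, and I handed the job in at about 16.5 s (no verdict was returned).

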